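Sort the pastry tampers by their tags

TASK

Sort the two pastry tampers leaning in the wooden stand by the steel tag above the foot. First prove the one with the round tag: press its foot squarely down on the gauge's sprung plate until the plate bottoms out, hold it there a moment without forcing it, then stand it upright in the round nest; the one with the square tag must not go on the gauge and is stood upright in the square nest. Set them down without dropping them, and leave everything else where it stands.

Things in the scene. Friction and masses are not known exactly. Their poses are not given: they have to be found in the camera images.
- round_tamper_mid (a point): Passed beech tamper, 0.25 kg, 130 mm long, round steel tag, 72 mm across. Point: on its axis, 65 mm above the foot face; z axis from foot to handle end. From the foot face: foot 50 mm across (0-28 mm), tag (28-31), plain handle 24 mm across (42-106), knob 29 across (118). Grip the handle near 95 mm with about 45 N; a weak grip slips in the press. Starts leaning 30 degrees in either place of the stand.
- square_tamper_mid (a point): Withdrawn beech tamper, 0.25 kg, 130 mm long, square steel tag, 66 mm a side. Point: on its axis, 65 mm above the foot face; z axis from foot to handle end. From the foot face: foot 50 mm across (0-28 mm), tag (28-31), plain handle 24 mm across (42-106), knob 29 across (118). Grip the handle near 95 mm with about 45 N; a weak grip slips in the press. Starts leaning 30 degrees in either place of the stand.
- stand: Fixed wooden stand, 250 mm wide (y), 100 deep, 80 tall; origin under its centre, front -x. Seat slopes 30 degrees, higher at the back; foot faces rest at (0, +-60, 36) mm, handle ends lean to the front (-x). A lip 26 mm high holds the feet at the low front edge. Lift tampers out along their own leaning axis.
- round_nest_floor (a point): Pass nest: fixed shallow dark wood coaster, round, 96 mm outside, 84 mm inside the rim; rim top 9 mm above the floor, floor 5 mm above the worktop. The point is the centre of the floor, z up. The two nests may be in either of two spots.
- square_nest_floor (a point): Reject nest: fixed shallow dark wood coaster, square, 96 mm outside, 84 mm inside the rim; rim top 9 mm above the floor, floor 5 mm above the worktop. The point is the centre of the floor, z up. The two nests may be in either of two spots.
- plate_top (a point): Centre of the upper face of the gauge's sprung aluminium plate, 84 mm across, in a round steel pot 100 mm across and 50 mm tall (the gauge, fixed, level). Unpressed the face is 64 mm above the worktop, 14 mm proud of the pot's rim; pressed fully home it is flush with the rim.
- gauge_plate (a joint): How far the sprung plate is pressed down: 0 unpressed, 0.014 m bottomed out on a hard stop. It needs about 3 N to start and about 11 N to bottom out; the force then rises steeply, and over 75 N counts as forcing it: come down slowly, about 15 mm/s.
- sugar_shaker: Bystander, loose: glass sugar shaker, 44 mm across, 90 mm tall. Origin at the centre of its underside.
- poppy_roll: Bystander, loose: dark poppy-seed roll, 124x76x38 mm. Origin at the centre of its underside.
- scraper: Bystander, loose: steel dough scraper with black round grip lying flat, 92x112x19 mm. Origin at the centre of its underside.
- mug: Bystander, loose: white coffee mug, 92 mm across, 95 mm tall, handle to its own -y. Origin at the centre of its underside.
- oat_roll: Bystander, loose: round oat roll, 87x96x47 mm. Origin at the centre of its underside.
- tape: Bystander, loose: roll of brown tape lying flat, 92 mm across, 48 mm tall. Origin at the centre of its underside.
- timer: Bystander, loose: red kitchen timer with white dial, 62x70x70 mm. Origin at the centre of its underside.

How it is judged:
By the outcome, as a careful person would: the job done as asked, in the order asked, and still so for the second after the job is handed in, with the robot touching nothing.
It also fails if it takes over 67 s, if anything falls off the work surface, if the arm or the gripper's body presses on something with over 40 N, if the wrist force passes 120 N, or if a joint passes its speed limit or range.

ROBOT

A 6-joint arm with a two-finger parallel gripper is mounted at the origin on a cart in front of the work surface, level with it; the furniture and walls round the work are solid. World frame = base frame: x ahead of the robot, y to its left, z up, the work surface at z = 0. Lengths are in mm, angles in rad, forces in N, time in s.
With the tool pointing down it reaches from about 275 to 850 mm from the base axis. Payload 19 kg.
Tool frame: the origin (TCP) lies on the centre line of the jaws, within the pads' length; the fingertips stand 22 mm ahead of it and the grasp point (between the pads) lies 3 mm ahead of it; z points along the fingers, y is the line along which they close (so a half turn about z gives the same grasp; the last joint's range is limited). The gripper opens to 85 mm and grips with 20 to 120 N. Pads are 22 mm wide; open, the fingers measure 114 mm over their backs; the gripper's body (76 mm by 85 mm) begins 54 mm behind the grasp point. The pads swing forward as they close: fully open they stand 13 mm farther back than shut.
Start: joints at [0.996, 0.15, 1.437, -0, 1.554, -0.134], TCP at [245.332, 520.005, 253.267] pointing down, gripper open.
Joint ranges: [-2.8, 2.8], [-0.68, 2.1], [0.12, 2.68], [-1.39, 4.53], [0.16, 2.79], [-2.81, 2.81]. Speed limits (rad/s): [1.89, 1.89, 2.22, 3.01, 3.01, 3.01].

INTERFACE

Orientations are given as a unit quaternion [w, x, y, z].
In Python, from cell import * gives the robot as it stands.
- The arm moves only by the tool play_rows, never from a script. Its argument "increments" is a list that holds one entry, the list of rows, each a list of 5 numbers: the shift along the world's x, y, z in units of 50 mm (1.0 is 50 mm), then the turn about the world's z in units of 6 degrees (1.0 is 6 degrees), then the finger opening in mm, from 0 to 85.4. A call has exactly 8 rows; each row is the pose to reach, as a shift and turn from the pose commanded when the call began; what a row does not reach only later rows make up. A row lasts 1/8 s, in which the tool goes at most 62.5 mm and 10.7 degrees, less where a joint would pass 70% of its speed; a pose out of reach is approached as far as the arm can. A call with a gripper value outside its range is refused whole. The fingers move at their own pace and stop on an object; the grip force is fixed at half the most. Time passes only in rows, so rows that repeat a pose let the fingers close, or fill a call up. It gives the time, the measured TCP pose, the force, the opening and the grip force at its end, in the units of the state.
- sense(): the state, without advancing time (a new reading comes with each control period).
- camera(name): name is "side" or "top"; returns a dict with "frame" (384x512x3 uint8, blue, green, red), "fovy" (degrees; the focal length in pixels is half the picture's height over the tangent of half this angle, whatever the lens; pixels are square), "cx", "cy" (the principal point, pixels), "k1" (the pictures are not rectified: a ray, as slopes to the right and down, at radius r is drawn at 1 + k1 r^2 times it, then the intrinsics apply), "cam_to_world" (4x4, takes a point from camera to world coordinates). Camera axes: x right, y down, z forward; pixel columns grow to the right and rows downward; lengths in mm; the calibration is good to about 2 mm. A picture is of the moment at which its call begins. There is no depth.
- hand_in(): hands the job in; it is judged then, once.
The state is a dict: "time": time; "joint_pos": joint angles; "joint_velocities": joint speeds; "effort": joint torques, N m; "tool_pos": TCP position; "orientation": TCP orientation; "force": force on the tool from outside, world axes, zero at the start; "ft_torque": the same for the moment, N m; "gripper_width": finger opening in mm; "grasp_force": force on a finger pad.
Only numpy, scipy, OpenCV 4.12 (cv2) and the standard library are available. Lean on these libraries where they do the work, as an engineer would, in place of code of your own. Each camera call takes 0.05 s, during which the arm holds its last target. There are 200 camera calls.

## Working session

There is one attempt and no reset: what is moved stays moved. The work goes in short steps, Python scripts to look and compute and a tool call to move; the robot and the scene stay as the last step left them, time stands still between calls to the robot, and variables do not carry over. Pictures are saved under pics/ and viewed, at most 10 in all, crops included, and the job is handed in when it is done.

Besides the shell and the picture viewer there is one more tool, called after "Call:" by a JSON object that holds its "op" and its "data". play_rows: Moves the arm, as the interface text tells. Its arguments: {"type":"object","properties":{"increments":{"type":"array"}},"required":["increments"]}

```bash
ls; mkdir -p pics; python3 - <<'E'
from cell import *
import cv2,pickle
d={}
for n in("side","top"):
    c=camera(n); d[n]=c; cv2.imwrite(f"pics/{n}0.png",c["frame"]); print(n,c["fovy"],c["cx"],c["cy"],c["k1"],c["cam_to_world"])
pickle.dump(d,open("c0.pkl","wb"))
s=sense(); print(s)
E
```

```text
pics
side 44.16732496676444 255.65606739088722 195.41523936977913 -0.021784785881651662 [[-9.99596200e-01  1.24245770e-02  2.55551896e-02  4.82299358e+02]
 [-1.84106126e-02  4.01862820e-01 -9.15514786e-01  1.66425804e+03]
 [-2.16445645e-02 -9.15615587e-01 -4.01471804e-01  7.89083967e+02]
 [ 0.00000000e+00  0.00000000e+00  0.00000000e+00  1.00000000e+00]]
top 45.04852866413482 261.55251862815345 196.38844881698446 -0.06611816100825382 [[ 3.10724903e-01 -8.27218280e-01  4.68145226e-01 -3.01502887e+02]
 [-9.50399047e-01 -2.63220426e-01  1.65700511e-01 -2.33961990e+02]
 [-1.38451063e-02 -4.96412051e-01 -8.67976606e-01  1.61812372e+03]
 [ 0.00000000e+00  0.00000000e+00  0.00000000e+00  1.00000000e+00]]
{'time': 0.1, 'joint_pos': array([ 9.96012794e-01,  1.50913187e-01,  1.43793121e+00,  1.89783913e-05,
        1.55380978e+00, -1.34018890e-01]), 'joint_velocities': array([-0.0001577 , -0.00078473, -0.00237134,  0.00089825, -0.00057531,
        0.00100574]), 'effort': array([ 3.88379849e-03, -7.14386344e+01, -5.71794713e+01, -3.65546680e-05,
        7.09606727e-03,  3.55170118e-05]), 'tool_pos': array([245.22986682, 519.87116846, 252.76661745]), 'orientation': array([-1.93087688e-04,  2.18602845e-01,  9.75813770e-01, -4.94484560e-04]), 'force': array([-0.30899004, -0.03581852, -0.25113003]), 'ft_torque': array([-0.00250597, -0.04297028, -0.01002472]), 'grasp_force': 0.0, 'gripper_width': 85.54012356362738}
```

View pics/side0.png

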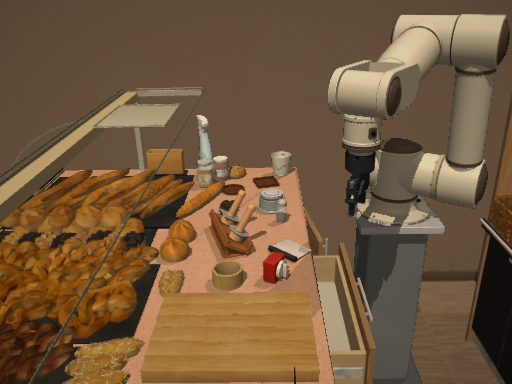

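View pics/top0.png

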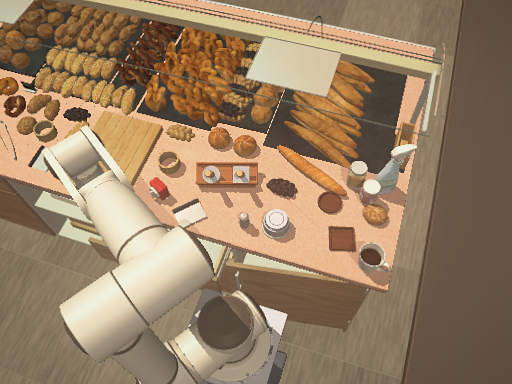

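```bash
cat > h.py <<'E'
import numpy as np,cv2,pickle
def K(c):
    f=c["frame"].shape[0]/2/np.tan(np.radians(c["fovy"]/2)); return f
def ray(c,u,v):
    f=K(c); d=np.array([(u-c["cx"])/f,(v-c["cy"])/f]); s=d.copy()
    for _ in range(20): s=d/(1+c["k1"]*(s@s))
    M=np.array(c["cam_to_world"]); return M[:3,3],M[:3,:3]@np.array([s[0],s[1],1])
def onz(c,u,v,z):
    o,d=ray(c,u,v); return o+d*(z-o[2])/d[2]
def proj(c,p):
    M=np.array(c["cam_to_world"]); q=M[:3,:3].T@(np.array(p)-M[:3,3]); s=q[:2]/q[2]
    s=s*(1+c["k1"]*(s@s)); return s*K(c)+[c["cx"],c["cy"]]
def tri(r1,r2):
    (o1,d1),(o2,d2)=r1,r2
    A=np.stack([d1,-d2],1); t=np.linalg.lstsq(A,o2-o1,rcond=None)[0]
    a,b=o1+t[0]*d1,o2+t[1]*d2; return (a+b)/2,np.linalg.norm(a-b)
E
python3 - <<'E'
from h import *
d=pickle.load(open("c0.pkl","rb"))
t=d["top"]["frame"][140:280,180:400]; s=d["side"]["frame"][160:270,180:320]
cv2.imwrite("pics/tc.png",cv2.resize(t,(792,504),interpolation=cv2.INTER_CUBIC))
cv2.imwrite("pics/sc.png",cv2.resize(s,(756,594),interpolation=cv2.INTER_CUBIC))
E
```

```text
(no output)
```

View pics/tc.png

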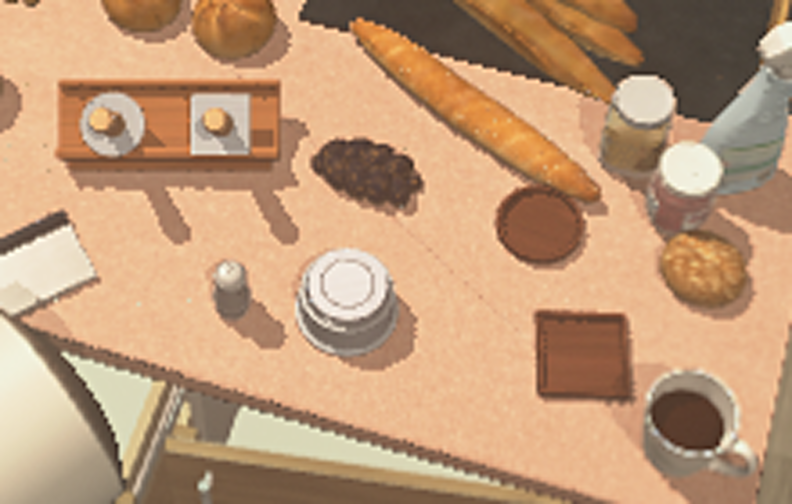

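View pics/sc.png

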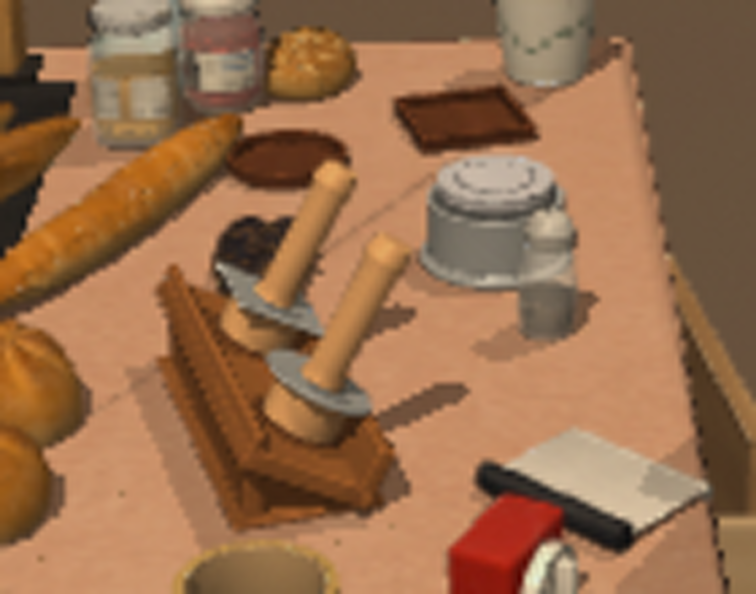

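Round tag is in the left (+y) place (knob about px 209,174 in top), square tag in the right (240,174). The gauge top is at (277,220), the round nest at (330,203) and the square nest at (342,239).

```bash
cat > m.py <<'E'
from h import *
d=pickle.load(open("c0.pkl","rb")); c=d["top"]; S=d["side"]
def blobs(c,mask,box,amin):
    x0,y0,x1,y1=box; m=np.zeros_like(mask); m[y0:y1,x0:x1]=mask[y0:y1,x0:x1]
    out=[]
    for k in cv2.findContours(m,cv2.RETR_EXTERNAL,cv2.CHAIN_APPROX_NONE)[0]:
        h=cv2.convexHull(k); 
        if cv2.contourArea(h)<amin: continue
        M=cv2.moments(h); out.append((M["m10"]/M["m00"],M["m01"]/M["m00"],cv2.contourArea(h),h))
    return out
def masks(c):
    hsv=cv2.cvtColor(c["frame"],cv2.COLOR_BGR2HSV); H,s,V=cv2.split(hsv)
    return ((s<60)&(V>90)).astype(np.uint8)*255, ((H<15)&(s>100)&(V<130)).astype(np.uint8)*255,((s>60)&(V>170)&(H>8)).astype(np.uint8)*255, hsv
if __name__=="__main__":
    g,b,k,hsv=masks(c)
    for n,box,z in(("tags",(195,160,260,185),62.8),("gauge",(262,207,292,240),64)):
        for q in blobs(c,g,box,60): print(n,np.round(q[:3],1),onz(c,*q[:2],z).round(1), cv2.boundingRect(q[3]))
    for q in blobs(c,b,(310,185,360,255),100):
        print("nest",np.round(q[:3],1),onz(c,*q[:2],14).round(1),cv2.boundingRect(q[3]), 'size',np.linalg.norm(onz(c,q[0]-q[2]**.5/2,q[1],14)-onz(c,q[0]+q[2]**.5/2,q[1],14)).round(1))
    print(hsv[174,205:214].tolist()); print(hsv[168:182,209].tolist()); print(hsv[220,262:292,1].tolist()); print(hsv[208:240,277,1:].tolist())
E
python3 m.py
```

```text
tags [240.5 174.  239.5] [609.6 174.8  62.8] (233, 166, 16, 17)
tags [210.9 174.1 219. ] [573.6 287.5  62.8] (203, 166, 17, 17)
gauge [275.9 223.7 642. ] [441.  -24.9  64. ] (262, 209, 29, 30)
nest [341.5 239.1 569. ] [ 478.3 -274.4   14. ] (329, 227, 27, 25) size 90.6
nest [330.1 207.3 151. ] [ 598.4 -200.1   14. ] (319, 203, 22, 10) size 48.4
nest [328.8 197.7 198. ] [ 639.2 -184.8   14. ] (318, 191, 23, 14) size 56.1
[[17, 118, 240], [17, 123, 243], [17, 119, 241], [16, 121, 239], [16, 123, 239], [14, 126, 176], [13, 121, 143], [12, 118, 121], [13, 125, 116]]
[[15, 32, 207], [14, 35, 205], [14, 115, 210], [18, 118, 245], [17, 119, 243], [16, 121, 240], [16, 123, 239], [14, 130, 222], [13, 119, 116], [13, 74, 131], [16, 34, 219], [16, 33, 215], [17, 35, 213], [16, 34, 213]]
[103, 42, 41, 17, 21, 20, 17, 44, 23, 20, 21, 21, 21, 19, 19, 19, 19, 19, 19, 20, 21, 43, 21, 21, 21, 44, 47, 74, 100, 99]
[[101, 233], [31, 237], [19, 238], [23, 238], [43, 197], [17, 244], [18, 241], [19, 240], [19, 240], [20, 241], [19, 239], [20, 239], [19, 240], [22, 239], [20, 238], [19, 240], [20, 241], [42, 195], [20, 241], [21, 242], [33, 232], [53, 130], [55, 120], [49, 141], [47, 145], [54, 123], [51, 125], [51, 124], [51, 124], [37, 159], [42, 156], [99, 154]]
```

```bash
cat > m2.py <<'E'
from m import *
g,b,k,hsv=masks(c); H,s,V=cv2.split(hsv)
p=((s<48)&(V>180)).astype(np.uint8)*255
for q in blobs(c,p,(262,205,294,232),150):
    print("plate",np.round(q[:3],1),onz(c,*q[:2],64).round(1),cv2.boundingRect(q[3]), 'ellipse',cv2.fitEllipse(q[3]), 'px for 84:',np.linalg.norm(proj(c,[441,17,64])-proj(c,[441,-67,64])).round(1))
n=((V<160)&(s>90)).astype(np.uint8)*255
for q in blobs(c,n,(312,185,360,255),300):
    print("nest",np.round(q[:3],1),onz(c,*q[:2],12).round(1),cv2.boundingRect(q[3]),cv2.minAreaRect(q[3])); 
T=np.array([[573.6,287.5],[609.6,174.8]]); yv=(T[0]-T[1]); yv/=np.linalg.norm(yv); xv=np.array([yv[1],-yv[0]])
print("yaw",np.degrees(np.arctan2(xv[1],xv[0])))
k=((s>80)&(V>200)&(H>=12)).astype(np.uint8)*255
kn=((s>90)&(s<150)&(V>195)).astype(np.uint8)*255
for q in blobs(c,kn,(195,160,260,190),15): print("knob top",np.round(q[:3],1))
for t in T:
    kp=np.r_[t-xv*(130-31)*.5,36+130*.866]; fp=np.r_[t+xv*15.5,36]
    print("foot",fp.round(1),"knob pred",kp.round(1),"top px",proj(c,kp).round(1),"side px",proj(S,kp).round(1),"tag side",proj(S,np.r_[t,62.8]).round(1))
gs,_,_,hs=masks(S)
cv2.imwrite("pics/chk.png",cv2.resize(S["frame"][180:260,205:265],(600,800)[:1]+(600,),interpolation=cv2.INTER_CUBIC) if 0 else cv2.resize(S["frame"][185:255,205:275],(595,595),interpolation=cv2.INTER_CUBIC))
for q in blobs(S,gs,(215,195,265,245),40): print("side grey",np.round(q[:3],1),cv2.boundingRect(q[3]))
# nests/gauge predicted in side
E
python3 m2.py
```

```text
plate [275.  219.6 396.5] [456.6 -16.7  64. ] (263, 209, 26, 23) ellipse ((275.0421447753906, 219.66294860839844), (20.946796417236328, 25.22697639465332), 61.45273971557617) px for 84: 22.3
nest [341.9 238.8 617. ] [ 481.1 -275.7   12. ] (329, 226, 28, 26) ((342.5, 238.5), (25.0, 27.0), 90.0)
nest [330.1 199.4 563. ] [ 634.1 -191.4   12. ] (318, 185, 29, 29) ((328.59588623046875, 200.4109649658203), (28.792125701904297, 24.227519989013672), 20.556041717529297)
yaw 17.71515198599415
knob top [239.  172.4  18.5]
knob top [207.5 172.6  20.5]
knob top [196.4 179.4  60. ]
knob top [238.2 164.2 389. ]
foot [588.4 292.2  36. ] knob pred [526.4 272.4 148.6] top px [207.6 172.9] side px [254.2 204. ] tag side [240.4 229.8]
foot [624.4 179.5  36. ] knob pred [562.4 159.7 148.6] top px [238.9 172.8] side px [244.5 190.5] tag side [231.7 214.8]
side grey [238.4 230.5  92.5] (230, 225, 18, 12)
side grey [229.4 215.   84.5] (220, 209, 20, 13)
side grey [261.4 203.1  84.5] (258, 195, 7, 18)
```

View pics/chk.png

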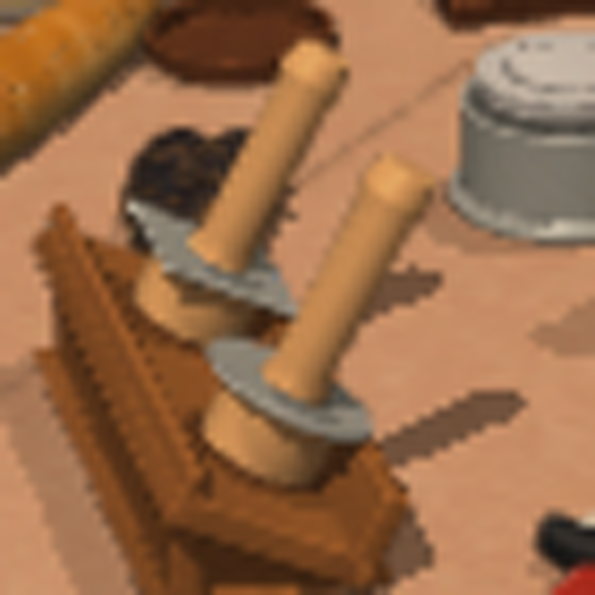

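```bash
python3 - <<'E'
from m import *
def T(n,a,b): 
    p,e=tri(ray(c,*a),ray(S,*b)); print(n,p.round(1),"gap",round(e,1))
T("knobR",(207.5,172.6),(252.3,206.3)); T("knobS",(239,172.4),(242.4,192.3))
T("tagR",(210.9,174.1),(239,230)); T("tagS",(240.5,174),(229.9,214.8))
T("plate",(276.5,219.2),(271.7,193.3)); print(onz(c,276.5,219.2,64),onz(S,271.7,193.3,64))
T("nestR",(330.1,202.8),(233.3,189.2)); print(onz(c,330.1,202.8,14),onz(S,233.3,189.2,14))
T("nestS",(342,238.8),(266,182.2)); print(onz(c,342,238.8,14),onz(S,266,182.2,14))
for n,p in(("roll",(282,188)),("shaker",(245,224)),("scraper",(187,213)),("jar1",(357,180)),("jar2",(370,200)),("oat",(375,214)),("mug",(372,260))): print(n,onz(c,*p,20).round(0))
E
```

```text
knobR [532.2 275.8 141.6] gap 1.2
knobS [569.1 161.8 142.2] gap 1.7
tagR [576.5 287.9  61.2] gap 3.8
tagS [613.4 175.1  61.6] gap 5.4
plate [465.2 -20.9  57.3] gap 3.8
[459.8373445  -21.54990813  64.        ] [467.01710383  -7.57968505  64.        ]
nestR [ 627.2 -195.3    2.7] gap 4.5
[ 618.16101955 -195.3125081    14.        ] [ 627.20436497 -171.41478638   14.        ]
nestS [ 488.1 -276.7    0.5] gap 2.7
[ 480.09139256 -276.06644719   14.        ] [ 489.21484333 -245.03848578   14.        ]
roll [622.   5.  20.]
shaker [425.  94.  20.]
scraper [401. 326.  20.]
jar1 [ 751. -274.   20.]
jar2 [ 675. -343.   20.]
oat [ 619. -374.   20.]
mug [ 427. -402.   20.]
```

Call:
{"op": "play_rows", "data": {"increments": [[[0.76,-0.6,0,-1,62],[1.52,-1.2,0,-2,62],[2.28,-1.8,0,-3,62],[3.04,-2.4,0,-4,62],[3.8,-3.0,0,-5,62],[4.56,-3.6,0,-6,62],[5.3,-4.2,0,-7,62],[6.06,-4.82,0,-7.83,62]]]}}

```text
time: 1.1
tool_pos: [549.3, 277.9, 252.9]
orientation: [-0.0, 0.591, 0.807, -0.0]
force: [0.7, 0.6, -0.2]
gripper_width: 62.0
grasp_force: 0.0
```

```bash
cat > look.py <<'E'
from cell import *
from h import *
import sys
d={n:camera(n) for n in("side","top")}; pickle.dump(d,open(f"c{sys.argv[1]}.pkl","wb"))
s=sense(); print(s["time"],s["tool_pos"].round(1),s["orientation"].round(4),s["force"].round(1),s["gripper_width"],s["grasp_force"],s["joint_pos"].round(2))
for n,z in(("side",0),("top",0)):
    p=proj(d[n],s["tool_pos"]); print(n,p.round(1))
(u,v),(a,b)=[proj(d[n],s["tool_pos"]).astype(int) for n in("side","top")]
cr=lambda f,u,v:cv2.resize(f[max(v-40,0):v+80,max(u-60,0):u+60][:120,:120],(400,400),interpolation=cv2.INTER_CUBIC)
cv2.imwrite(f"pics/l{sys.argv[1]}.png",np.hstack([cr(d["side"]["frame"],u,v),cr(d["top"]["frame"],a,b)])); print("crop origins",u-60,v-40,a-60,b-40)
E
python3 look.py 1
```

```text
1.2 [551.1 275.9 252.2] [ 0.000e+00  5.920e-01  8.059e-01 -8.000e-04] [-0.5  0.9 -0.7] 62.25301120212422 0.0 [ 0.34  0.24  1.34 -0.    1.57  0.04]
side [245.6 174.6]
top [206.  151.7]
crop origins 185 134 145 111
```

View pics/l1.png

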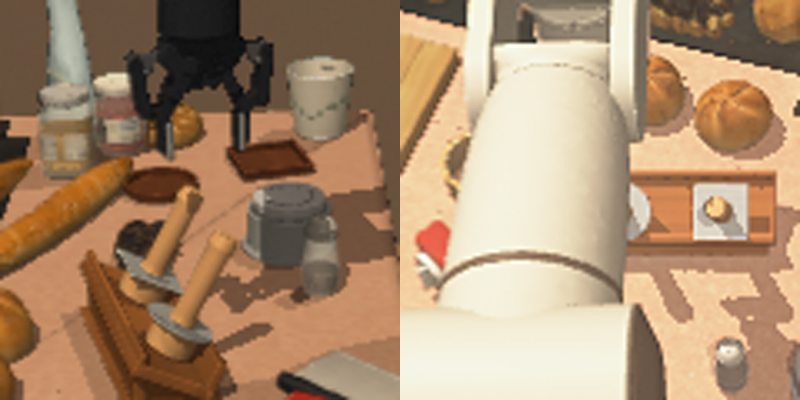

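Call:
{"op": "play_rows", "data": {"increments": [[[-0.08,-0.03,-0.4,0,80],[-0.08,-0.03,-0.8,0,80],[-0.08,-0.03,-1.2,0,80],[-0.08,-0.03,-1.6,0,80],[-0.08,-0.03,-2.0,0,80],[-0.08,-0.03,-2.4,0,80],[-0.08,-0.03,-2.76,0,80],[-0.08,-0.03,-2.76,0,80]]]}}

```text
time: 2.2
tool_pos: [543.6, 277.5, 113.9]
orientation: [-0.001, 0.589, 0.808, -0.001]
force: [0.2, 0.4, 0.6]
gripper_width: 80.0
grasp_force: 0.0
```

```bash
python3 look.py 2; python3 -c "
from h import *
c=pickle.load(open('c2.pkl','rb'))['side']; cv2.imwrite('pics/l2s.png',cv2.resize(c['frame'][165:255,205:295],(630,594)[:1]*2 if 0 else (594,594),interpolation=cv2.INTER_CUBIC))"
```

```text
2.3 [544.4 277.7 115.8] [1.000e-04 5.894e-01 8.079e-01 1.000e-04] [0.4 0.6 0.9] 79.98652244958191 0.0 [0.35 0.3  1.53 0.   1.3  0.04]
side [248.9 213.9]
top [209.  173.4]
crop origins 188 173 149 133
```

View pics/l2s.png

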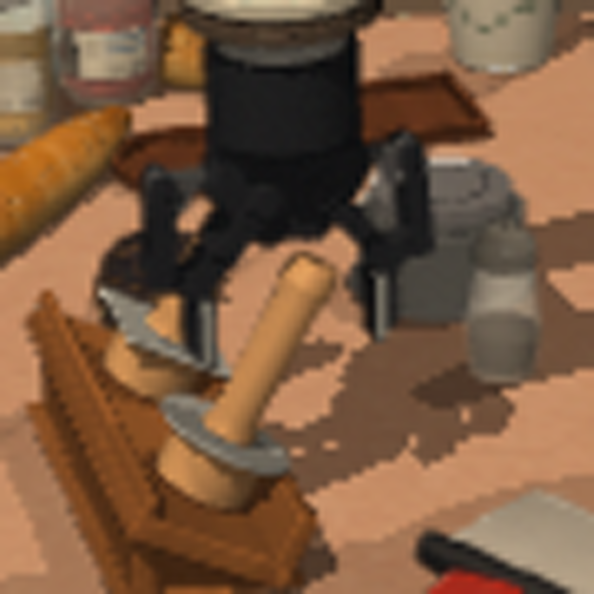

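```bash
python3 - <<'E'
from h import *
d=pickle.load(open('c2.pkl','rb')); S=d['side']; c=d['top']
t=np.array([544.4,277.7,115.8]); xv=np.array([.953,.304,0]); yv=np.array([-.304,.953,0])
for s in(42,-42):
  for w in(-11,11): print("tip",proj(S,t+xv*s+yv*w-[0,0,10]).round(1))
# knob using tcp-corrected pixel: print jacobian
p=np.array([530,275,148.6])
for e in np.eye(3): print(((proj(S,p+10*e)-proj(S,p))/10).round(3),((proj(c,p+10*e)-proj(c,p))/10).round(3))
E
```

```text
tip [235.7 217.1]
tip [237.4 219.9]
tip [260.3 213.4]
tip [262.3 216.1]
[-0.309  0.004] [ 0.096 -0.212]
[-0.007  0.13 ] [-0.245 -0.067]
[-0.007 -0.282] [-0.031 -0.144]
```

Call:
{"op": "play_rows", "data": {"increments": [[[0.04,0.01,0,0,66],[0.08,0.02,0,0,58],[0.11,0.04,0,0,52],[0.15,0.05,0.04,0,50],[0.2,0.06,0.09,0,48],[0.25,0.08,0.13,0,46],[0.3,0.09,0.17,0,44],[0.36,0.11,0.21,0,42]]]}}

```text
time: 3.3
tool_pos: [562.5, 283.0, 125.9]
orientation: [-0.0, 0.589, 0.808, -0.0]
force: [-1.2, -1.3, 0.9]
gripper_width: 41.6
grasp_force: 0.8
```

```bash
python3 look.py 3; python3 -c "
from h import *
c=pickle.load(open('c3.pkl','rb'))['side']; cv2.imwrite('pics/l3s.png',cv2.resize(c['frame'][165:255,205:295],(594,594),interpolation=cv2.INTER_CUBIC))"
```

```text
3.4 [562.7 283.1 126. ] [1.000e-04 5.895e-01 8.078e-01 1.000e-04] [-2.1 -0.6  0.6] 42.10593350223763 0.7046450476627797 [0.34 0.33 1.47 0.   1.33 0.03]
side [243.1 211.8]
top [209.2 167.8]
crop origins 183 171 149 127
```

View pics/l3s.png

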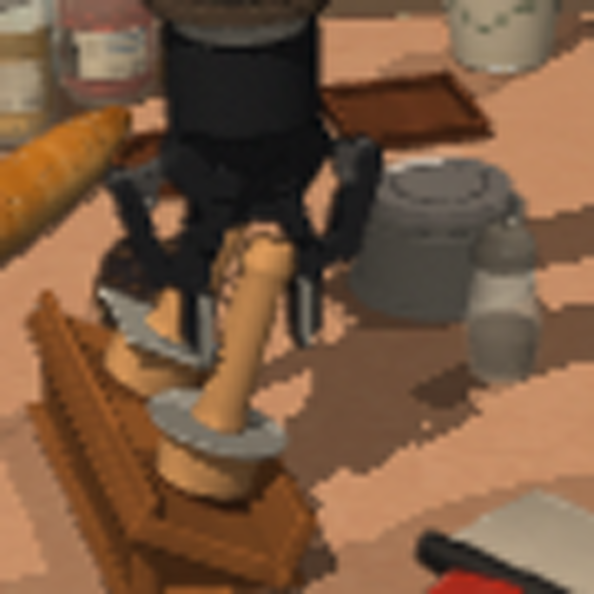

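Call:
{"op": "play_rows", "data": {"increments": [[[0.06,0.02,0.05,0,39],[0.13,0.04,0.09,0,37],[0.19,0.06,0.13,0,34],[0.27,0.09,0.17,0,31],[0.36,0.11,0.21,0,28],[0.44,0.14,0.24,0,26],[0.53,0.17,0.27,0,22],[0.53,0.17,0.27,0,15]]]}}

```text
time: 4.4
tool_pos: [587.9, 291.3, 139.0]
orientation: [-0.001, 0.589, 0.808, -0.001]
force: [-10.9, -3.5, 6.7]
gripper_width: 23.7
grasp_force: 57.6
```

```bash
python3 look.py 4; python3 -c "
from h import *
c=pickle.load(open('c4.pkl','rb'))['side']; cv2.imwrite('pics/l4s.png',cv2.resize(c['frame'][165:255,205:295],(594,594),interpolation=cv2.INTER_CUBIC))"
```

```text
4.5 [587.9 291.3 139.1] [-0.001   0.5894  0.8078 -0.0014] [-10.8  -3.8   5.4] 23.168622119740334 57.64460468883044 [0.34 0.38 1.39 0.   1.38 0.03]
side [235.1 209.3]
top [209.2 160.2]
crop origins 175 169 149 120
```

View pics/l4s.png

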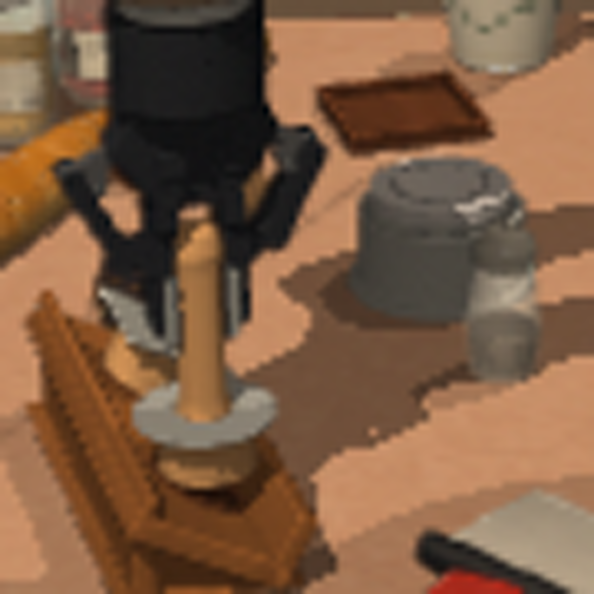

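Tamper is upright between the pads (side view, handle at ~(235,210) px), and the square one is undisturbed. Lifting.

Call:
{"op": "play_rows", "data": {"increments": [[[0,0,0.2,0,15],[0,0,0.5,0,15],[0,0,0.9,0,15],[0,0,1.3,0,15],[0,0,1.7,0,15],[0,0,2.1,0,15],[0,0,2.5,0,15],[0,0,2.6,0,15]]]}}

```text
time: 5.5
tool_pos: [589.2, 291.7, 271.7]
orientation: [0.001, 0.589, 0.808, 0.001]
force: [0.5, 0.5, -3.6]
gripper_width: 23.5
grasp_force: 58.5
```

```bash
python3 look.py 5; cat > tilt.py <<'E'
from h import *
import sys
n=sys.argv[1]; S=pickle.load(open(f"c{n}.pkl","rb"))["side"]; t=np.array(eval(sys.argv[2]))
hsv=cv2.cvtColor(S["frame"],cv2.COLOR_BGR2HSV); H,s,V=cv2.split(hsv)
grey=((s<70)&(V>85)).astype(np.uint8)*255
wood=((s>95)&(s<170)&(V>120)&(H>8)).astype(np.uint8)*255
u,v=proj(S,t).astype(int); print("tcp px",u,v,"tag exp",proj(S,t-[0,0,61]).round(1),"foot exp",proj(S,t-[0,0,91]).round(1))
for r in range(v-14,v+36,2):
    row=lambda m:[int(x) for x in np.flatnonzero(m[r,u-16:u+17])+u-16]
    w,g=row(wood),row(grey); print(r,"wood",(w[0],w[-1],len(w)) if w else None,"grey",(g[0],g[-1],len(g)) if g else None)
E
python3 tilt.py 5 "[588.8,291.5,269.3]"
```

```text
5.6 [589.  291.5 270.1] [3.000e-04 5.895e-01 8.078e-01 5.000e-04] [ 0.8 -0.7 -2.2] 22.88734926951469 58.48048680141801 [0.34 0.32 1.2  0.   1.62 0.03]
side [233.  171.2]
top [205.2 139.6]
crop origins 173 131 145 99
tcp px 233 171 tag exp [233.9 189.5] foot exp [234.3 198.2]
157 wood None grey (219, 223, 5)
159 wood None grey (220, 223, 4)
161 wood (232, 235, 4) grey (221, 223, 3)
163 wood (231, 235, 5) grey None
165 wood (217, 234, 7) grey None
167 wood (219, 243, 9) grey (238, 238, 1)
169 wood (217, 249, 13) grey (228, 238, 2)
171 wood (230, 249, 10) grey (220, 238, 6)
173 wood (231, 249, 8) grey (220, 238, 6)
175 wood (230, 249, 10) grey (228, 238, 2)
177 wood (231, 249, 12) grey (228, 228, 1)
179 wood (231, 249, 18) grey None
181 wood (224, 249, 25) grey None
183 wood (225, 249, 24) grey None
185 wood (230, 249, 14) grey None
187 wood (229, 249, 13) grey (226, 242, 6)
189 wood (219, 249, 14) grey (223, 244, 13)
191 wood (245, 249, 5) grey (222, 243, 22)
193 wood (220, 249, 8) grey (225, 240, 16)
195 wood (218, 249, 13) grey None
197 wood (217, 249, 16) grey None
199 wood (217, 249, 29) grey None
201 wood (217, 249, 21) grey None
203 wood (217, 249, 17) grey None
205 wood (217, 249, 19) grey None
```

Call:
{"op": "play_rows", "data": {"increments": [[[-0.2,-0.4,0,0,15],[-0.55,-1.3,0,0,15],[-0.95,-2.3,0,0,15],[-1.35,-3.3,0,0,15],[-1.75,-4.3,0,0,15],[-2.1,-5.2,0,0,15],[-2.4,-5.95,0,0,15],[-2.52,-6.25,0,0,15]]]}}

```text
time: 6.6
tool_pos: [461.9, -22.5, 268.8]
orientation: [-0.0, 0.59, 0.807, -0.0]
force: [0.1, 0.7, -2.6]
gripper_width: 23.1
grasp_force: 58.9
```

Call:
{"op": "play_rows", "data": {"increments": [[[0,0,-0.2,0,15],[0,0,-0.5,0,15],[0,0,-0.8,0,15],[0,0,-1.1,0,15],[0,0,-1.4,0,15],[0,0,-1.6,0,15],[0,0,-1.7,0,15],[0,0,-1.7,0,15]]]}}

```text
time: 7.6
tool_pos: [462.8, -21.0, 184.2]
orientation: [-0.0, 0.589, 0.808, -0.0]
force: [0.2, 0.1, -1.8]
gripper_width: 22.9
grasp_force: 58.9
```

```bash
python3 look.py 6; python3 tilt.py 6 "[462.8,-21,184.3]" | head -30; python3 - <<'E'
from h import *
d=pickle.load(open('c6.pkl','rb')); c=d['top']; print("top tag exp",proj(c,[463,-21,123]),"tcp",proj(c,[463,-21,184]),"plate",proj(c,[463,-21,64]))
d=d['side']; print("side plate exp",proj(d,[463,-21,64]),"rim r,l",proj(d,[421,-21,64]),proj(d,[505,-21,64]),"near",proj(d,[463,21,64]))
E
```

```text
7.7 [463.  -21.  184.7] [3.000e-04 5.895e-01 8.078e-01 1.000e-04] [-0.6 -0.1 -2.8] 23.279874989901693 58.9142323951819 [-0.21 -0.05  1.79  0.    1.4  -0.52]
side [272.5 162.5]
top [277.1 202.9]
crop origins 212 122 217 162
tcp px 272 162 tag exp [272.6 177.7] foot exp [272.7 184.9]
148 wood None grey None
150 wood None grey None
152 wood None grey (273, 288, 3)
154 wood (272, 274, 3) grey (285, 288, 4)
156 wood (271, 275, 5) grey (284, 288, 4)
158 wood (270, 274, 5) grey (279, 288, 10)
160 wood (271, 274, 4) grey (277, 288, 6)
162 wood (271, 274, 4) grey (269, 288, 12)
164 wood (271, 274, 4) grey (269, 288, 11)
166 wood (271, 274, 4) grey (269, 288, 10)
168 wood (256, 274, 15) grey (268, 288, 15)
170 wood (256, 274, 19) grey (277, 287, 11)
172 wood (256, 274, 19) grey (277, 287, 10)
174 wood (256, 274, 19) grey (276, 285, 10)
176 wood (256, 286, 21) grey (266, 279, 7)
178 wood (269, 286, 12) grey (263, 281, 12)
180 wood (281, 284, 4) grey (264, 279, 16)
182 wood (279, 283, 5) grey None
184 wood (279, 281, 3) grey None
186 wood (267, 280, 11) grey None
188 wood (256, 280, 22) grey None
190 wood (256, 261, 6) grey (264, 279, 16)
192 wood (256, 260, 5) grey (261, 282, 22)
194 wood (256, 259, 4) grey (260, 282, 23)
196 wood (256, 288, 6) grey (259, 283, 23)
top tag exp [276.84252369 211.0979039 ] tcp [277.0988743  203.01591348] plate [276.60889697 218.44606772]
side plate exp [272.69346352 191.90924847] rim r,l [283.54404241 191.77260726] [261.85440951 192.04581987] near [272.85458818 196.28363584]
```

Call:
{"op": "play_rows", "data": {"increments": [[[0,0,-0.05,0,15],[0,0,-0.1,0,15],[0,0,-0.15,0,15],[0,0,-0.2,0,15],[0,0,-0.25,0,15],[0,0,-0.3,0,15],[0,0,-0.35,0,15],[0,0,-0.38,0,15]]]}}

```text
time: 8.7
tool_pos: [462.8, -21.0, 165.1]
orientation: [-0.0, 0.589, 0.808, -0.0]
force: [1.0, -0.5, -2.4]
gripper_width: 23.0
grasp_force: 58.9
```

Call:
{"op": "play_rows", "data": {"increments": [[[0,0,-0.035,0,15],[0,0,-0.07,0,15],[0,0,-0.105,0,15],[0,0,-0.14,0,15],[0,0,-0.175,0,15],[0,0,-0.21,0,15],[0,0,-0.24,0,15],[0,0,-0.24,0,15]]]}}

```text
time: 9.7
tool_pos: [462.9, -21.0, 153.3]
orientation: [0.0, 0.589, 0.808, -0.0]
force: [-0.9, 1.0, 0.7]
gripper_width: 23.0
grasp_force: 59.1
```

Call:
{"op": "play_rows", "data": {"increments": [[[0,0,-0.03,0,15],[0,0,-0.06,0,15],[0,0,-0.09,0,15],[0,0,-0.12,0,15],[0,0,-0.15,0,15],[0,0,-0.18,0,15],[0,0,-0.21,0,15],[0,0,-0.22,0,15]]]}}

```text
time: 10.7
tool_pos: [463.0, -21.0, 142.8]
orientation: [0.0, 0.589, 0.808, 0.0]
force: [-6.0, 2.5, 16.2]
gripper_width: 22.9
grasp_force: 60.1
```

```bash
python3 look.py 7; python3 - <<'E'
from h import *
d=pickle.load(open('c7.pkl','rb'))['side']; t=np.array([463,-21,142.8])
print("tag exp",proj(d,t-[0,0,59]),"plate home",proj(d,[463,-21,50]))
a,b=pickle.load(open('c6.pkl','rb'))['side'],d
A=np.hstack([cv2.resize(x["frame"][145:215,245:305],(390,455),interpolation=cv2.INTER_CUBIC) for x in(a,b)])
cv2.imwrite("pics/press.png",A)
g=cv2.cvtColor(d["frame"],cv2.COLOR_BGR2HSV)
for r in range(182,206,1): print(r,g[r,256:290,2].tolist())
E
```

```text
10.8 [463.  -21.  142.8] [3.000e-04 5.894e-01 8.078e-01 1.000e-04] [-4.4  2.6 12.4] 22.87497611139326 60.049174764426425 [-0.21 -0.02  1.84 -0.    1.31 -0.52]
side [272.5 172.9]
top [276.9 208.5]
crop origins 212 132 216 168
tag exp [272.65647092 187.19461276] plate home [272.71938307 195.21826275]
182 [103, 92, 89, 89, 91, 92, 91, 92, 91, 92, 96, 99, 100, 111, 156, 169, 164, 155, 138, 92, 59, 75, 133, 186, 195, 195, 191, 128, 112, 113, 112, 112, 111, 111]
183 [67, 87, 88, 87, 90, 91, 92, 91, 92, 92, 93, 97, 101, 115, 157, 168, 163, 155, 137, 101, 85, 98, 95, 148, 189, 189, 127, 112, 111, 111, 111, 110, 111, 111]
184 [65, 89, 85, 87, 89, 89, 83, 86, 87, 91, 97, 98, 101, 107, 155, 169, 163, 156, 137, 90, 66, 67, 70, 142, 184, 128, 111, 112, 112, 110, 111, 111, 111, 110]
185 [85, 51, 101, 89, 96, 88, 79, 61, 63, 68, 75, 78, 85, 104, 155, 168, 164, 156, 138, 96, 78, 73, 68, 83, 110, 113, 112, 111, 112, 112, 111, 112, 111, 109]
186 [119, 64, 70, 61, 63, 63, 60, 62, 70, 112, 157, 163, 163, 147, 159, 168, 164, 156, 138, 108, 90, 95, 97, 144, 132, 115, 112, 112, 111, 112, 111, 111, 112, 112
[... 2559 characters left out ...]
7, 196]
202 [195, 196, 195, 116, 99, 106, 111, 114, 118, 119, 120, 121, 121, 122, 122, 121, 118, 117, 114, 112, 95, 143, 162, 177, 202, 199, 179, 165, 148, 145, 156, 191, 196, 197]
203 [195, 195, 194, 115, 100, 106, 111, 113, 118, 119, 121, 121, 122, 122, 121, 120, 120, 118, 114, 112, 92, 112, 146, 169, 181, 187, 174, 161, 141, 100, 102, 187, 197, 196]
204 [195, 195, 178, 109, 100, 106, 113, 115, 118, 119, 120, 123, 121, 122, 121, 120, 119, 118, 116, 113, 92, 108, 130, 141, 145, 137, 138, 129, 114, 92, 109, 187, 198, 198]
205 [192, 192, 150, 100, 99, 106, 112, 115, 116, 121, 121, 122, 122, 121, 122, 120, 119, 118, 116, 113, 110, 108, 122, 134, 139, 138, 135, 127, 110, 97, 119, 188, 196, 197]
```

View pics/press.png

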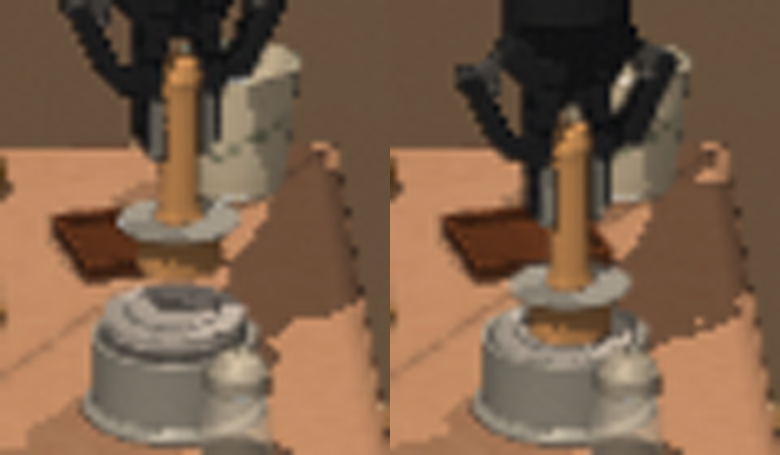

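Call:
{"op": "play_rows", "data": {"increments": [[[0,0,-0.005,0,15],[0,0,-0.01,0,15],[0,0,-0.015,0,15],[0,0,-0.02,0,15],[0,0,-0.025,0,15],[0,0,-0.03,0,15],[0,0,-0.03,0,15],[0,0,-0.03,0,15]]]}}

```text
time: 11.8
tool_pos: [463.2, -21.0, 142.5]
orientation: [0.001, 0.589, 0.808, 0.0]
force: [-10.7, 3.6, 31.5]
gripper_width: 23.3
grasp_force: 61.4
```

Call:
{"op": "play_rows", "data": {"increments": [[[0,0,-0.005,0,15],[0,0,-0.005,0,15],[0,0,-0.005,0,15],[0,0,-0.005,0,15],[0,0,-0.005,0,15],[0,0,-0.005,0,15],[0,0,-0.005,0,15],[0,0,-0.005,0,15]]]}}

```text
time: 12.8
tool_pos: [463.3, -21.0, 142.5]
orientation: [0.001, 0.589, 0.808, 0.0]
force: [-11.4, 3.3, 35.6]
gripper_width: 23.2
grasp_force: 61.7
```

```bash
python3 look.py 8; python3 tilt.py 8 "[463,-21,142.5]" | sed -n '1p;14,25p'
```

```text
12.9 [463.3 -21.  142.5] [9.000e-04 5.894e-01 8.079e-01 4.000e-04] [-12.5   4.4  34.5] 23.52547069895874 61.67000299643405 [-0.21 -0.02  1.85 -0.    1.31 -0.52]
side [272.5 173. ]
top [276.9 208.5]
crop origins 212 132 216 168
tcp px 272 172 tag exp [272.7 187.7] foot exp [272.7 194.9]
182 wood (270, 283, 11) grey None
184 wood (270, 281, 8) grey None
186 wood (269, 274, 6) grey (266, 279, 7)
188 wood (256, 275, 11) grey (264, 281, 11)
190 wood (256, 263, 8) grey (264, 280, 17)
192 wood (256, 262, 7) grey (264, 273, 6)
194 wood (256, 259, 4) grey (260, 283, 10)
196 wood (256, 288, 14) grey (259, 283, 12)
198 wood (256, 288, 6) grey (260, 283, 24)
200 wood (256, 288, 6) grey (260, 284, 25)
202 wood (256, 288, 6) grey (260, 285, 26)
204 wood (256, 288, 5) grey (259, 285, 27)
```

Plate is bottomed (stiff rise to ~35 N, TCP 142.5 matches foot at 50 mm) and held for about 2 s. Retracting.

Call:
{"op": "play_rows", "data": {"increments": [[[0,0,0.04,0,15],[0,0,0.1,0,15],[0,0,0.2,0,15],[0,0,0.35,0,15],[0,0,0.6,0,15],[0,0,0.9,0,15],[0,0,1.2,0,15],[0,0,1.2,0,15]]]}}

```text
time: 13.9
tool_pos: [463.3, -21.1, 201.9]
orientation: [0.001, 0.589, 0.808, 0.0]
force: [0.3, 0.6, -1.9]
gripper_width: 22.9
grasp_force: 59.1
```

Call:
{"op": "play_rows", "data": {"increments": [[[0.2,-0.2,0,0,15],[0.7,-0.75,0,0,15],[1.3,-1.4,0,0,15],[1.9,-2.05,0,0,15],[2.5,-2.7,0,0,15],[2.9,-3.15,0,0,15],[3.15,-3.4,0,0,15],[3.19,-3.48,0,0,15]]]}}

```text
time: 14.9
tool_pos: [622.7, -196.2, 198.9]
orientation: [-0.001, 0.59, 0.808, -0.0]
force: [-0.4, -0.4, -3.3]
gripper_width: 23.1
grasp_force: 59.0
```

Call:
{"op": "play_rows", "data": {"increments": [[[0,0,-0.2,0,15],[0,0,-0.45,0,15],[0,0,-0.7,0,15],[0,0,-0.95,0,15],[0,0,-1.2,0,15],[0,0,-1.35,0,15],[0,0,-1.4,0,15],[0,0,-1.4,0,15]]]}}

```text
time: 15.9
tool_pos: [622.4, -195.0, 130.7]
orientation: [0.0, 0.589, 0.808, -0.0]
force: [0.5, -0.3, -2.4]
gripper_width: 22.8
grasp_force: 59.0
```

```bash
python3 look.py 9; python3 tilt.py 9 "[622.5,-195,130.6]"; python3 - <<'E'
from h import *
S=pickle.load(open('c9.pkl','rb'))['side']; c0=pickle.load(open('c0.pkl','rb'))['side']
print("nest exp centre",proj(S,[622.5,-195,14]),"l/r",proj(S,[670.5,-195,14]),proj(S,[574.5,-195,14]))
for n,c in(("before",c0),("now",S)):
    H,s,V=cv2.split(cv2.cvtColor(c["frame"],cv2.COLOR_BGR2HSV)); m=((V<130)&(s>120)&(H<15))
    for r in range(183,197): 
        x=np.flatnonzero(m[r,215:252])+215; print(n,r,(x[0],x[-1],len(x)) if len(x) else None)
E
```

```text
16.0 [ 622.5 -195.1  130.9] [3.000e-04 5.895e-01 8.078e-01 0.000e+00] [ 0.1 -0.8 -2. ] 22.831827545833907 59.02807139034849 [-0.42  0.37  1.41 -0.    1.36 -0.73]
side [233.6 161.1]
top [333.9 186.7]
crop origins 173 121 273 146
tcp px 233 161 tag exp [234.2 174.9] foot exp [234.5 181.5]
147 wood None grey None
149 wood None grey None
151 wood None grey None
153 wood (234, 234, 1) grey None
155 wood (233, 235, 3) grey None
157 wood (231, 234, 4) grey (217, 223, 7)
159 wood (232, 234, 3) grey (217, 237, 11)
161 wood (232, 235, 4) grey (217, 237, 12)
163 wood (221, 235, 6) grey (230, 237, 2)
165 wood (217, 235, 6) grey (230, 237, 2)
167 wood (219, 239, 8) grey None
169 wood (217, 247, 10) grey (226, 226, 1)
171 wood (231, 236, 6) grey (220, 226, 7)
173 wood (230, 235, 6) grey (220, 237, 6)
175 wood (231, 236, 6) grey (225, 241, 11)
177 wood None grey (226, 240, 15)
179 wood None grey None
181 wood (224, 229, 6) grey None
183 wood (225, 249, 15) grey None
185 wood (247, 249, 3) grey None
187 wood (246, 249, 4) grey None
189 wood (241, 249, 6) grey None
191 wood (238, 249, 12) grey None
1
[... 682 characters left out ...]
(245), 15)
before 195 (np.int64(216), np.int64(244), 4)
before 196 (np.int64(215), np.int64(244), 3)
now 183 (np.int64(223), np.int64(246), 10)
now 184 (np.int64(224), np.int64(246), 18)
now 185 (np.int64(224), np.int64(246), 23)
now 186 (np.int64(223), np.int64(246), 24)
now 187 (np.int64(223), np.int64(246), 24)
now 188 (np.int64(222), np.int64(245), 24)
now 189 (np.int64(222), np.int64(244), 23)
now 190 (np.int64(221), np.int64(244), 19)
now 191 (np.int64(220), np.int64(237), 17)
now 192 (np.int64(220), np.int64(237), 17)
now 193 (np.int64(219), np.int64(245), 16)
now 194 (np.int64(218), np.int64(245), 15)
now 195 (np.int64(216), np.int64(218), 3)
now 196 (np.int64(215), np.int64(244), 4)
```

Call:
{"op": "play_rows", "data": {"increments": [[[0,0,-0.08,0,15],[0,0,-0.16,0,15],[0,0,-0.24,0,15],[0,0,-0.32,0,15],[0,0,-0.4,0,15],[0,0,-0.48,0,15],[0,0,-0.54,0,15],[0,0,-0.58,0,15]]]}}

```text
time: 17.0
tool_pos: [622.3, -195.0, 101.3]
orientation: [-0.0, 0.589, 0.808, -0.0]
force: [-0.1, 0.2, -2.8]
gripper_width: 22.8
grasp_force: 59.0
```

Call:
{"op": "play_rows", "data": {"increments": [[[0,0,-0.012,0,15],[0,0,-0.024,0,15],[0,0,-0.036,0,15],[0,0,-0.048,0,15],[0,0,-0.06,0,15],[0,0,-0.072,0,15],[0,0,-0.08,0,15],[0,0,-0.08,0,15]]]}}

```text
time: 18.0
tool_pos: [622.4, -195.0, 98.0]
orientation: [0.0, 0.589, 0.808, 0.0]
force: [-1.6, 1.2, 6.0]
gripper_width: 23.0
grasp_force: 59.4
```

Call:
{"op": "play_rows", "data": {"increments": [[[0,0,0,0,22],[0,0,0,0,24],[0,0,0,0,26],[0,0,0,0,29],[0,0,0,0,33],[0,0,0,0,38],[0,0,0,0,44],[0,0,0,0,50]]]}}

```text
time: 19.0
tool_pos: [622.3, -195.0, 97.5]
orientation: [-0.0, 0.589, 0.808, -0.0]
force: [-0.6, 0.2, 0.2]
gripper_width: 50.0
grasp_force: 0.0
```

Call:
{"op": "play_rows", "data": {"increments": [[[0,0,0,0,50],[0,0,0.2,0,50],[0,0,0.6,0,50],[0,0,1.0,0,50],[0,0,1.5,0,50],[0,0,2.0,0,50],[0,0,2.5,0,50],[0,0,3.0,0,50]]]}}

```text
time: 20.0
tool_pos: [622.3, -195.0, 250.1]
orientation: [0.001, 0.589, 0.808, 0.0]
force: [0.1, 0.4, 0.5]
gripper_width: 50.3
grasp_force: 0.0
```

```bash
python3 look.py 10; python3 tilt.py 10 "[622.5,-195,97.5]"|cut -c1-60
```

```text
20.1 [ 623.  -195.3  252.2] [2.700e-03 5.894e-01 8.078e-01 5.000e-04] [ 0.5 -0.2  0.3] 49.98934704819101 0.0 [-0.42  0.31  1.24 -0.    1.58 -0.73]
side [232.3 132.9]
top [338.2 168.8]
crop origins 172 92 278 128
tcp px 233 168 tag exp [234.5 182.1] foot exp [234.8 188.6]
154 wood None grey None
156 wood None grey (217, 225, 9)
158 wood None grey (217, 227, 11)
160 wood (232, 235, 4) grey (217, 226, 10)
162 wood (231, 235, 5) grey (217, 220, 4)
164 wood (217, 235, 8) grey None
166 wood (217, 238, 12) grey None
168 wood (229, 249, 11) grey None
170 wood (231, 249, 9) grey (220, 226, 7)
172 wood (231, 247, 8) grey (220, 226, 7)
174 wood (231, 235, 5) grey (217, 225, 3)
176 wood (231, 249, 11) grey None
178 wood (232, 249, 10) grey None
180 wood (227, 249, 18) grey None
182 wood (225, 249, 14) grey (227, 242, 9)
184 wood (225, 249, 7) grey (226, 241, 16)
186 wood (244, 249, 6) grey (231, 235, 5)
188 wood (245, 249, 5) grey None
190 wood (230, 249, 17) grey None
192 wood (238, 249, 12) grey None
194 wood (220, 249, 19) grey None
196 wood (217, 249, 32) grey None
198 wood (217, 249, 32) grey None
200 wood (217, 249, 27) grey None
202 wood (217, 249, 21) grey None
```

Call:
{"op": "play_rows", "data": {"increments": [[[-0.05,0.4,0,0,80],[-0.15,1.4,0,0,80],[-0.3,2.5,0,0,80],[-0.42,3.6,0,0,80],[-0.55,4.7,0,0,80],[-0.68,5.8,0,0,80],[-0.8,6.8,0,0,80],[-0.84,7.18,0,0,80]]]}}

```text
time: 21.1
tool_pos: [579.0, 167.1, 247.4]
orientation: [-0.0, 0.588, 0.809, -0.0]
force: [-0.5, -0.7, 0.3]
gripper_width: 80.1
grasp_force: 0.0
```

Call:
{"op": "play_rows", "data": {"increments": [[[0,0,0,0,80],[0,0,-0.4,0,80],[0,0,-0.8,0,80],[0,0,-1.3,0,80],[0,0,-1.8,0,80],[0,0,-2.2,0,80],[0,0,-2.5,0,80],[0,0,-2.64,0,80]]]}}

```text
time: 22.1
tool_pos: [580.2, 163.3, 114.8]
orientation: [-0.0, 0.59, 0.808, -0.0]
force: [-0.8, 0.3, 1.4]
gripper_width: 79.9
grasp_force: 0.0
```

Call:
{"op": "play_rows", "data": {"increments": [[[0.04,0.01,0,0,66],[0.08,0.02,0,0,58],[0.11,0.04,0,0,52],[0.15,0.05,0.04,0,50],[0.2,0.06,0.09,0,48],[0.25,0.08,0.13,0,46],[0.3,0.09,0.17,0,44],[0.36,0.11,0.21,0,42]]]}}

```text
time: 23.1
tool_pos: [598.5, 169.5, 126.2]
orientation: [-0.0, 0.589, 0.808, -0.0]
force: [-0.9, -0.1, 1.2]
gripper_width: 42.3
grasp_force: 0.7
```

```bash
python3 look.py 11; python3 tilt.py 11 "[598,169,126]"|cut -c1-60
```

```text
23.2 [598.7 169.6 126.2] [1.000e-04 5.895e-01 8.078e-01 1.000e-04] [-1.9  0.3  1.3] 41.747024955242104 0.676678876625374 [ 0.15  0.32  1.49  0.    1.33 -0.16]
side [234.1 197.6]
top [240.  167.8]
crop origins 174 157 179 127
tcp px 234 197 tag exp [235.  213.5] foot exp [235.4 221.1]
183 wood None grey (241, 242, 2)
185 wood (250, 250, 1) grey (233, 236, 4)
187 wood (250, 250, 1) grey None
189 wood (230, 250, 11) grey None
191 wood (233, 250, 11) grey None
193 wood (232, 249, 12) grey None
195 wood (219, 248, 19) grey (241, 241, 1)
197 wood (218, 249, 21) grey (227, 241, 2)
199 wood (218, 249, 21) grey (227, 241, 2)
201 wood (218, 250, 22) grey (227, 241, 3)
203 wood (218, 248, 19) grey (227, 227, 1)
205 wood (218, 246, 15) grey None
207 wood (218, 244, 11) grey None
209 wood (218, 243, 12) grey (219, 224, 6)
211 wood (218, 243, 15) grey (220, 225, 6)
213 wood (218, 242, 14) grey (221, 236, 8)
215 wood (238, 239, 2) grey (222, 237, 13)
217 wood (221, 222, 2) grey (227, 239, 13)
219 wood (221, 224, 4) grey (239, 239, 1)
221 wood (222, 250, 15) grey None
223 wood (225, 250, 14) grey None
225 wood (243, 250, 8) grey None
227 wood (244, 250, 7) grey None
229 wood (245, 250, 6) grey None
231 wood (245, 250, 6) grey None
```

Call:
{"op": "play_rows", "data": {"increments": [[[0.06,0.02,0.05,0,39],[0.13,0.04,0.09,0,37],[0.19,0.06,0.14,0,34],[0.27,0.09,0.18,0,31],[0.35,0.11,0.22,0,28],[0.43,0.14,0.26,0,26],[0.5,0.16,0.29,0,22],[0.5,0.16,0.29,0,15]]]}}

```text
time: 24.2
tool_pos: [623.1, 177.5, 140.4]
orientation: [-0.001, 0.589, 0.808, -0.001]
force: [-5.6, -1.7, 2.6]
gripper_width: 23.4
grasp_force: 58.2
```

Call:
{"op": "play_rows", "data": {"increments": [[[0,0,0.1,0,15],[0,0,0.3,0,15],[0,0,0.6,0,15],[0,0,0.9,0,15],[0,0,1.2,0,15],[0,0,1.5,0,15],[0,0,1.7,0,15],[0,0,1.8,0,15]]]}}

```text
time: 25.2
tool_pos: [623.4, 177.5, 231.2]
orientation: [0.0, 0.589, 0.808, 0.0]
force: [1.0, -0.7, -2.7]
gripper_width: 23.0
grasp_force: 58.3
```

```bash
python3 look.py 12; python3 tilt.py 12 "[623.3,177.3,230.3]"|cut -c1-60
```

```text
25.3 [623.4 177.5 230.8] [1.000e-04 5.895e-01 8.078e-01 1.000e-04] [ 1.4  0.  -1.4] 23.281916610448242 58.27138673217007 [ 0.16  0.31  1.29  0.    1.54 -0.15]
side [225.4 170.2]
top [238.6 146.3]
crop origins 165 130 178 106
tcp px 225 170 tag exp [226.3 187.1] foot exp [226.7 195.2]
156 wood None grey (211, 225, 2)
158 wood None grey (213, 227, 10)
160 wood None grey (209, 216, 4)
162 wood (224, 227, 4) grey (209, 210, 2)
164 wood (223, 235, 6) grey (209, 211, 3)
166 wood (222, 238, 11) grey (209, 213, 5)
168 wood (223, 235, 8) grey (209, 230, 7)
170 wood (209, 240, 12) grey (213, 230, 6)
172 wood (209, 237, 11) grey (213, 230, 4)
174 wood (223, 235, 8) grey (213, 230, 7)
176 wood (223, 235, 9) grey (209, 221, 5)
178 wood (223, 241, 11) grey (209, 209, 1)
180 wood (222, 241, 14) grey (209, 239, 2)
182 wood (209, 236, 13) grey (229, 241, 6)
184 wood (209, 227, 9) grey (230, 241, 12)
186 wood (209, 228, 9) grey (215, 235, 13)
188 wood (215, 229, 9) grey (216, 236, 13)
190 wood (216, 216, 1) grey (217, 237, 21)
192 wood (215, 216, 2) grey (219, 226, 8)
194 wood (240, 241, 2) grey None
196 wood (217, 241, 16) grey None
198 wood (215, 241, 27) grey None
200 wood (212, 241, 24) grey None
202 wood (210, 241, 16) grey None
204 wood (209, 241, 14) grey None
```

Call:
{"op": "play_rows", "data": {"increments": [[[-0.05,-0.2,0,0,15],[-0.25,-0.8,0,0,15],[-0.47,-1.55,0,0,15],[-0.72,-2.35,0,0,15],[-0.96,-3.15,0,0,15],[-1.21,-3.95,0,0,15],[-1.45,-4.75,0,0,15],[-1.7,-5.55,0,0,15]]]}}

```text
time: 26.3
tool_pos: [537.3, -101.6, 230.1]
orientation: [-0.0, 0.59, 0.808, -0.0]
force: [0.2, -0.1, -2.6]
gripper_width: 23.1
grasp_force: 58.5
```

Call:
{"op": "play_rows", "data": {"increments": [[[-0.22,-0.7,0,0,15],[-0.42,-1.4,0,0,15],[-0.64,-2.1,0,0,15],[-0.83,-2.7,0,0,15],[-0.98,-3.2,0,0,15],[-1.05,-3.45,0,0,15],[-1.07,-3.52,0,0,15],[-1.07,-3.52,0,0,15]]]}}

```text
time: 27.3
tool_pos: [484.9, -275.6, 230.4]
orientation: [-0.0, 0.589, 0.808, 0.0]
force: [0.4, 0.3, -2.2]
gripper_width: 23.3
grasp_force: 58.5
```

Call:
{"op": "play_rows", "data": {"increments": [[[0,0,-0.2,0,15],[0,0,-0.5,0,15],[0,0,-0.8,0,15],[0,0,-1.2,0,15],[0,0,-1.6,0,15],[0,0,-1.85,0,15],[0,0,-2.0,0,15],[0,0,-2.0,0,15]]]}}

```text
time: 28.3
tool_pos: [484.8, -276.0, 130.2]
orientation: [-0.0, 0.589, 0.808, -0.0]
force: [-0.9, 0.1, -2.1]
gripper_width: 23.1
grasp_force: 58.5
```

```bash
python3 look.py 13; python3 tilt.py 13 "[484.8,-276,130.5]"|cut -c1-60; python3 - <<'E'
from h import *
S=pickle.load(open('c13.pkl','rb'))['side']; c0=pickle.load(open('c0.pkl','rb'))['side']
print("nest exp centre",proj(S,[484.6,-276,14]))
for n,c in(("before",c0),):
    H,s,V=cv2.split(cv2.cvtColor(c["frame"],cv2.COLOR_BGR2HSV)); m=((V<130)&(s>120)&(H<15)).astype(np.uint8)
    m[:172]=0; m[192:]=0; m[:,:250]=0; m[:,284:]=0; k=max(cv2.findContours(m,0,2)[0],key=cv2.contourArea); h=cv2.convexHull(k); M=cv2.moments(h); print(M["m10"]/M["m00"],M["m01"]/M["m00"],cv2.boundingRect(h))
E
```

```text
28.4 [ 485.  -276.2  131.1] [ 4.000e-04  5.894e-01  8.078e-01 -0.000e+00] [ 0.2 -0.1 -1.3] 23.137438330590996 58.489648196455164 [-0.66  0.19  1.65 -0.    1.31 -0.97]
side [266.6 154.3]
top [346.8 224. ]
crop origins 206 114 286 183
tcp px 266 154 tag exp [266.8 167.7] foot exp [266.9 174.1]
140 wood None grey None
142 wood None grey None
144 wood None grey None
146 wood None grey None
148 wood (266, 268, 3) grey None
150 wood (265, 268, 4) grey None
152 wood (265, 268, 4) grey (270, 282, 9)
154 wood (265, 268, 4) grey (263, 282, 12)
156 wood (265, 268, 4) grey (263, 282, 12)
158 wood (265, 268, 4) grey (263, 282, 13)
160 wood (265, 268, 4) grey (272, 278, 7)
162 wood (264, 268, 5) grey (273, 282, 10)
164 wood (264, 268, 5) grey (274, 282, 9)
166 wood (264, 268, 5) grey (270, 282, 11)
168 wood (250, 268, 14) grey (258, 282, 18)
170 wood (250, 259, 10) grey (260, 282, 23)
172 wood (250, 260, 11) grey (262, 282, 9)
174 wood (250, 260, 11) grey (276, 282, 7)
176 wood (250, 282, 22) grey None
178 wood (250, 282, 9) grey None
180 wood (250, 282, 7) grey None
182 wood (250, 282, 9) grey None
184 wood (250, 282, 9) grey None
186 wood (250, 282, 12) grey None
188 wood (250, 282, 30) grey None
nest exp centre [267.03491079 179.54541605]
265.5150891632373 181.72153635116595 (253, 175, 27, 14)
```

Call:
{"op": "play_rows", "data": {"increments": [[[0.03,0,-0.08,0,15],[0.03,0,-0.16,0,15],[0.03,0,-0.24,0,15],[0.03,0,-0.31,0,15],[0.03,0,-0.38,0,15],[0.03,0,-0.44,0,15],[0.03,0,-0.48,0,15],[0.03,0,-0.5,0,15]]]}}

```text
time: 29.4
tool_pos: [486.3, -276.0, 105.4]
orientation: [-0.0, 0.589, 0.808, -0.0]
force: [0.2, -0.8, -2.2]
gripper_width: 23.2
grasp_force: 58.5
```

Call:
{"op": "play_rows", "data": {"increments": [[[0,0,-0.013,0,15],[0,0,-0.026,0,15],[0,0,-0.04,0,15],[0,0,-0.053,0,15],[0,0,-0.067,0,15],[0,0,-0.08,0,15],[0,0,-0.09,0,15],[0,0,-0.09,0,15]]]}}

```text
time: 30.4
tool_pos: [486.3, -276.0, 101.0]
orientation: [-0.0, 0.589, 0.808, -0.0]
force: [0.5, -0.6, -3.0]
gripper_width: 22.8
grasp_force: 58.5
```

Call:
{"op": "play_rows", "data": {"increments": [[[0,0,-0.01,0,15],[0,0,-0.02,0,15],[0,0,-0.03,0,15],[0,0,-0.04,0,15],[0,0,-0.05,0,15],[0,0,-0.06,0,15],[0,0,-0.06,0,15],[0,0,-0.06,0,15]]]}}

```text
time: 31.4
tool_pos: [486.6, -276.4, 99.2]
orientation: [0.001, 0.589, 0.808, -0.0]
force: [-2.0, 0.4, 13.5]
gripper_width: 23.1
grasp_force: 59.7
```

Call:
{"op": "play_rows", "data": {"increments": [[[0,0,0.015,0,15],[0,0,0.015,0,22],[0,0,0.015,0,24],[0,0,0.015,0,26],[0,0,0.015,0,30],[0,0,0.015,0,36],[0,0,0.015,0,43],[0,0,0.015,0,50]]]}}

```text
time: 32.4
tool_pos: [486.3, -276.0, 98.7]
orientation: [-0.0, 0.589, 0.808, -0.0]
force: [0.6, -0.3, 0.3]
gripper_width: 50.1
grasp_force: 0.0
```

Call:
{"op": "play_rows", "data": {"increments": [[[0,0,0,0,50],[0,0,0.2,0,50],[0,0,0.6,0,50],[0,0,1.0,0,50],[0,0,1.5,0,50],[0,0,2.0,0,50],[0,0,2.5,0,50],[0,0,3.0,0,50]]]}}

```text
time: 33.4
tool_pos: [486.3, -275.9, 250.4]
orientation: [0.0, 0.589, 0.808, -0.0]
force: [-0.3, 0.4, 1.3]
gripper_width: 50.2
grasp_force: 0.0
```

Call:
{"op": "play_rows", "data": {"increments": [[[-0.2,0.4,0,0,50],[-0.4,1.2,0,0,50],[-0.6,2,0,0,50],[-0.8,3,0,0,50],[-1,4,0,0,50],[-1.2,5,0,0,50],[-1.2,6,0,0,50],[-1.2,6.5,0,0,50]]]}}

```text
time: 34.4
tool_pos: [425.9, 51.1, 249.8]
orientation: [0.0, 0.589, 0.808, 0.0]
force: [0.9, -0.7, -0.8]
gripper_width: 49.9
grasp_force: 0.0
```

```bash
python3 look.py 14; python3 tilt.py 14 "[486.3,-276,98.5]"|cut -c1-60; python3 - <<'E'
from h import *
from m import blobs,masks
d=pickle.load(open('c14.pkl','rb')); c=d['top']; a=pickle.load(open('c0.pkl','rb'))
g=masks(c)[0]
for q in blobs(c,g,(310,180,356,255),60): print("top tag",np.round(q[:3],1),onz(c,*q[:2],36).round(1),cv2.boundingRect(q[3]))
diff=cv2.absdiff(d['side']['frame'],a['side']['frame']).max(2)>40
n,l,st,ce=cv2.connectedComponentsWithStats(diff.astype(np.uint8))
print([(st[i].tolist()) for i in range(1,n) if st[i,4]>12])
E
```

```text
34.5 [426.1  51.  249.6] [3.000e-04 5.883e-01 8.086e-01 4.000e-04] [0.4 0.  0.2] 49.75710265974813 0.0 [-0.06 -0.16  1.75  0.    1.55 -0.37]
side [282.9 152.1]
top [254.  197.1]
crop origins 222 112 193 157
tcp px 266 161 tag exp [266.6 174.6] foot exp [266.7 180.9]
147 wood None grey None
149 wood None grey (275, 276, 2)
151 wood None grey (275, 282, 8)
153 wood (265, 267, 3) grey (275, 282, 8)
155 wood (263, 268, 6) grey (275, 282, 8)
157 wood (263, 267, 5) grey (271, 282, 11)
159 wood (264, 267, 4) grey (272, 281, 6)
161 wood (264, 267, 4) grey (273, 282, 10)
163 wood (264, 267, 4) grey (272, 282, 10)
165 wood (264, 267, 4) grey (273, 282, 10)
167 wood (264, 272, 9) grey (274, 282, 9)
169 wood (250, 272, 23) grey (274, 282, 9)
171 wood (250, 273, 23) grey (275, 282, 8)
173 wood (250, 273, 15) grey (262, 275, 5)
175 wood (250, 275, 15) grey (258, 282, 14)
177 wood (250, 282, 16) grey (260, 274, 15)
179 wood (250, 282, 9) grey None
181 wood (250, 282, 9) grey None
183 wood (250, 282, 12) grey None
185 wood (250, 282, 9) grey None
187 wood (250, 282, 21) grey None
189 wood (250, 282,
[... 260 characters left out ...]
4 -193.7   36. ] (322, 193, 18, 15)
[[428, 13, 17, 2, 23], [265, 14, 241, 92, 9054], [497, 32, 13, 33, 175], [435, 55, 37, 20, 135], [472, 54, 12, 17, 53], [431, 69, 17, 5, 50], [483, 69, 13, 6, 43], [342, 73, 143, 161, 9087], [459, 75, 7, 5, 21], [457, 76, 31, 88, 1699], [387, 85, 14, 31, 248], [269, 91, 28, 19, 197], [263, 110, 39, 49, 954], [344, 114, 31, 8, 151], [263, 153, 6, 15, 55], [231, 160, 6, 15, 39], [257, 168, 20, 13, 68], [285, 175, 17, 27, 169], [475, 174, 13, 31, 138], [227, 177, 19, 10, 69], [374, 180, 6, 17, 54], [412, 180, 22, 11, 124], [228, 188, 9, 4, 15], [238, 188, 7, 7, 26], [239, 193, 7, 13, 28], [220, 200, 28, 42, 456], [244, 207, 13, 21, 76], [250, 231, 17, 9, 64]]
```

```bash
python3 -c "
from cell import *
print(hand_in())"
```

```text
the job is handed in; nothing more can be done
None
```

The job is handed in: the round-tag tamper was pressed to the stop on the gauge, held about 2 s at about 35 N and stood upright in the round nest; the square-tag tamper went straight to the square nest without touching the gauge. The last camera check showed both upright in their nests and no bystander visibly moved. It took about 34 s of the 67 s, and no verdict came back.

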